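# Check-weigh a soap bar and sort it

## Task

Weigh the full-size rectangular soap bar on the empty pan of the balance: let go and wait for the beam to settle against the brass weight on the other pan. If the bar outweighs the brass (its pan sinks below the brass's pan) lay it flat in the shallow wooden drying tray; if it is lighter (its pan stays the higher one) lay it flat in the deeper plastic tub. If the two balance almost level, either will do.

Things in the scene. Friction and masses are not known exactly. Their poses are not given: they have to be found in the camera images.
- bar: The soap bar to weigh: a rectangular orange block 80 mm long (own x), 40 wide (y), 36 high (z), lying flat on the bench, long side roughly away from the robot. Origin: centre of its underside. Weight 84 to 156 g. A round soap (60 mm across, 24 high) and a thin offcut (55 x 40 x 12 mm) lie beside it, and a wooden stamp elsewhere: none of them is part of the job.
- pan_top (a point): Centre of the top face of the balance's empty right-hand (-y) pan: a flat, rimless steel disc, 140 mm across, always horizontal, 100 mm above the bench when the beam is level, 121 at its upper stop (as when empty), 79 at its lower. The other pan, 320 mm to the left, has the fixed 120 g brass weight. 3 g of difference moves this pan 12 mm off level, 5 g to a stop; it settles 3 s after letting go.
- rack: Shallow wooden drying tray for full-weight bars, fixed to the bench, 180 mm (x) x 170 mm (y) outside, 22 mm high, walls 8 mm thick, inner floor 8 mm above its underside. Origin: centre of its underside, on the bench. On the left or the right.
- tub: Deeper smooth-walled grey plastic tub for light bars, fixed to the bench, 170 mm (x) x 160 mm (y) outside, 60 mm high, walls 4 mm thick, inner floor 4 mm above its underside. Origin: centre of its underside, on the bench. On the opposite side from the wooden tray.
Not all that is in view belongs to the job. Leave any blue or green look-alike of the bar alone.

How it is judged:
On the way:
1. the bar lies flat on the balance pan, let go, and has come to rest (linear speed of bar below 0.02 m/s and contact force between bar and the arm below 0.05 N and contact force between bar and the fingers below 0.05 N and angle between bar's own z axis and vertical below 0.17 rad and horizontal distance between bar and pan_top below 0.05 m and z of bar in the frame of pan_top between -0.004 and 0.005 m), for 0.5 s.
At the end, for the whole second after the job is handed in: The bar lies flat (within 10 degrees, as it started), at rest and let go, on the inner floor, its centre within 75 mm of the middle of the right container: the wooden tray if it weighs over 123 g, the plastic tub if under 117 g, either one in between (judged by its weight on the floor) (((linear speed of bar below 0.02 m/s and contact force between bar and the arm below 0.05 N and contact force between bar and the fingers below 0.05 N and angle between bar's own z axis and vertical below 0.17 rad and horizontal distance between bar and rack below 0.075 m and z of bar in the frame of rack between 0.004 and 0.013 m and contact force between bar and rack above 1.148 N) or (linear speed of bar below 0.02 m/s and contact force between bar and the arm below 0.05 N and contact force between bar and the fingers below 0.05 N and angle between bar's own z axis and vertical below 0.17 rad and horizontal distance between bar and tub below 0.075 m and z of bar in the frame of tub between 0 and 0.009 m and contact force between bar and tub between 0.5 and 1.207 N))); the robot touches nothing.
It also fails if it takes over 69 s, if anything falls off the work surface, if the arm or the gripper's body presses on something with over 40 N, if the wrist force passes 120 N, or if a joint passes its speed limit or range.

## Robot

A 6-joint arm with a two-finger parallel gripper is mounted at the origin on the work surface. World frame = base frame: x ahead of the robot, y to its left, z up, the work surface at z = 0. Lengths are in m, angles in rad, forces in N, time in s.
With the tool pointing down it reaches from about 0.3 to 0.85 m from the base axis. Payload 4.2 kg.
Tool frame: the origin (TCP) lies midway between the tips of the shut fingers; the grasp point (between the pads) lies 19 mm behind it; z points along the fingers, y is the line along which they close (so a half turn about z gives the same grasp; the last joint's range is limited). The gripper opens to 91 mm and grips with 3 to 60 N. Pads are 32 mm wide; open, the fingers measure 118 mm over their backs; the gripper's body (76 mm by 178 mm) begins 60 mm behind the grasp point.
Start: joints at [-1.133, 0.32, 1.565, -0, 1.257, -0.02], TCP at [0.254, -0.516, 0.185] pointing down, gripper open.
Joint ranges: [-3.11, 3.11], [-0.84, 2.01], [0.21, 2.61], [-1.34, 4.49], [0.05, 2.63], [-2.56, 2.56]. Speed limits (rad/s): [2.57, 2.57, 3.14, 3.14, 3.14, 3.14].

## Interface

Orientations are given as [roll, pitch, yaw] about the fixed x, y, z axes, in that order (R = Rz(yaw) Ry(pitch) Rx(roll)).
In Python, from rig import robot gives the robot as it stands. The module is installed in compiled form; this text tells all that it offers.
- The arm moves only by the tool step_arm, never from a script. Its argument "targets" is a list that holds one entry, the list of rows, each a list of 7 numbers: the shift along the tool's x, y, z each as a share of 0.2 m, from -1 to 1, then the turn, a rotation vector about the tool's x, y, z each as a share of 2 rad, from -1 to 1, then the opening, from -1 (shut) to 1 (fully open), so that 0 is half open. In form: [[[x, y, z, wx, wy, wz, hand], ...]]. A call has 1 to 12 rows; each row is the pose to reach, as a shift and turn from the pose commanded when the call began, along the tool's axes at that moment; what a row does not reach only later rows make up. A row lasts 1/8 s, in which the tool goes at most 62.5 mm and 10.7 degrees, less where a joint would pass 70% of its speed; a pose out of reach is approached as far as the arm can. A call with a number of a shift or a turn outside -1 to 1 is refused whole. A call with a gripper value outside its range is refused whole. The fingers move at their own pace and stop on an object; "squeeze" is the grip in N (left out, the last holds). Time passes only in rows, so rows that repeat a pose let the fingers close. It gives the time, the measured TCP pose, the force, the opening and the grip force at its end, in the units of the state.
- robot.sense(): the state, without advancing time (a new reading comes with each control period).
- robot.capture(name): name is "scene" or "top"; returns a dict with "pixels" (384x512x3 uint8, red, green, blue), "range_z" (384x512 float32, m along the optical axis (not along the pixel's ray), 0 where there is no reading), "K" (3x3 intrinsics, pixels), "extrinsics" (4x4, takes a point from world to camera coordinates). Camera axes: x right, y down, z forward; pixel columns grow to the right and rows downward; lengths in m; the calibration is good to about 2 mm. A picture is of the moment at which its call begins.
- robot.close_job(): hands the job in; it is judged then, once.
The state is a dict: "t": time; "q": joint angles; "qd": joint speeds; "joint_efforts": joint torques, N m; "ee_pos": TCP position; "ee_rot": TCP orientation; "contact_force": force on the tool from outside, world axes, zero at the start; "torque": the same for the moment, N m; "width": finger opening in m; "grip_force": force on a finger pad.
Only numpy, scipy, OpenCV 4.12 (cv2) and the standard library are available. Lean on these libraries where they do the work, as an engineer would, in place of code of your own. Each camera call takes 0.05 s, during which the arm holds its last target. There are 200 camera calls.

## Working session

There is one attempt and no reset: what is moved stays moved. The work goes in short steps, Python scripts to look and compute and a tool call to move; the robot and the scene stay as the last step left them, time stands still between calls to the robot, and variables do not carry over. Pictures are saved under pics/ and viewed, at most 10 in all, crops included, and the job is handed in when it is done.

Besides the shell and the picture viewer there is one more tool, called after "Call:" as name(argument=value, ...), one argument or row to a line, values as JSON. step_arm: Moves the arm, as the interface text tells. Shift numbers are shares of 0.2 m and turn numbers shares of 2 rad, none past 1 either way. Its arguments: {"type":"object","properties":{"targets":{"type":"array","items":{"type":"array","items":{"type":"array","items":{"type":"number","minimum":-1,"maximum":1}}}},"squeeze":{"type":"number"}},"required":["targets"]}

```bash
mkdir -p pics; cat > h.py <<'E'
import numpy as np, cv2
from rig import robot
def cap(n,f=None):
    c=robot.capture(n)
    if f: cv2.imwrite('pics/'+f,c['pixels'][:,:,::-1])
    return c
def pts(c):
    d=c['range_z'];v,u=np.mgrid[:d.shape[0],:d.shape[1]]
    K=c['K'];p=np.stack([(u-K[0,2])/K[0,0]*d,(v-K[1,2])/K[1,1]*d,d],-1)
    E=c['extrinsics'];return (p-E[:3,3])@E[:3,:3]
E
python3 - <<'E'
from h import *
for n in('scene','top'):
    c=cap(n,n+'0.png');np.savez(n+'0.npz',**c);print(n,c['K'][0],c['extrinsics'].round(3))
print(robot.sense())
E
```

```text
scene [481.9429197    0.         250.65962641] [[ 0.706  0.708  0.016 -0.365]
 [ 0.581 -0.567 -0.585 -0.246]
 [-0.405  0.422 -0.811  1.618]
 [ 0.     0.     0.     1.   ]]
top [468.17079784   0.         256.62460983] [[-0.02  -1.    -0.011  0.027]
 [-0.982  0.021 -0.185  0.522]
 [ 0.186  0.007 -0.983  1.453]
 [ 0.     0.     0.     1.   ]]
{'t': 0.1, 'q': array([-1.13303035e+00,  3.20192675e-01,  1.56555367e+00, -2.29928462e-05,
        1.25738352e+00, -1.99915783e-02]), 'qd': array([-0.00288573, -0.00163731, -0.00295437, -0.00079625,  0.00029506,
        0.00066371]), 'joint_efforts': array([ 7.21042306e-04, -4.13330805e+01, -2.32509828e+01,  7.29384064e-02,
        4.22038184e-02, -5.27301108e-05]), 'ee_pos': array([ 0.25390228, -0.51535425,  0.18412596]), 'ee_rot': array([-3.14005531e+00, -8.87167048e-06,  4.57764656e-01]), 'contact_force': array([ 0.19605373, -0.64030167, -0.35734974]), 'torque': array([-0.01161452,  0.03757023,  0.02511763]), 'grip_force': 0.0, 'width': 0.09140780875590424}
```

View pics/top0.png

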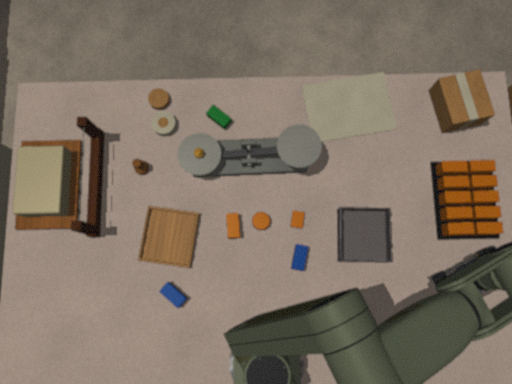

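View pics/scene0.png

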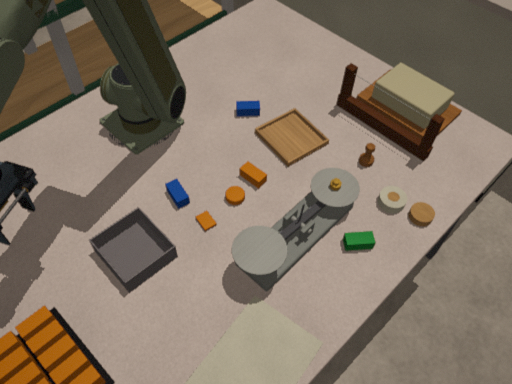

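The top view shows the bar at about (233,226), the round soap at (261,221), the offcut at (298,219), the empty pan at (299,147), the tray at (170,237) and the tub at (364,235). The scene view agrees.

```bash
cat >> h.py <<'E'
def orange(c,P,zmin=.004,zmax=.2):
    h=cv2.cvtColor(c['pixels'],cv2.COLOR_RGB2HSV)
    m=((h[...,0]<18)&(h[...,1]>190)&(h[...,2]>100)).astype(np.uint8)
    n,l,s,ce=cv2.connectedComponentsWithStats(m)
    for i in range(1,n):
        if s[i,4]<60: continue
        q=P[l==i]; q=q[(q[:,2]>zmin)&(q[:,2]<zmax)]
        if len(q)<30: continue
        top=q[q[:,2]>np.percentile(q[:,2],90)-.006]
        r=cv2.minAreaRect((top[:,:2]*1000).astype(np.float32))
        print('orange px',ce[i].round(),'n',len(top),'ztop',np.median(top[:,2]).round(4),'rect',np.round(r[0],1),np.round(r[1],1),round(r[2],1))
E
python3 - <<'E'
from h import *
for n in('top','scene'):
    c=dict(np.load(n+'0.npz'));P=pts(c);print(n);orange(c,P)
    h=P[...,2]
    bench=h[(P[...,0]>.3)&(P[...,0]<.7)&(abs(P[...,1])<.5)];print('bench',np.median(bench))
    # pan: heights 0.11-0.13
    for nm,lo,hi,bx in (('panR',.112,.13,(.45,.85,-.3,0.02)),('panL',.07,.09,(.45,.85,.02,.4)),('tubrim',.05,.07,(.25,.65,-.5,-.2)),('trayrim',.015,.03,(.2,.7,.15,.5))):
        m=(h>lo)&(h<hi)&(P[...,0]>bx[0])&(P[...,0]<bx[1])&(P[...,1]>bx[2])&(P[...,1]<bx[3])
        m=cv2.morphologyEx(m.astype(np.uint8),cv2.MORPH_OPEN,np.ones((2,2)))
        k,l,s,_=cv2.connectedComponentsWithStats(m)
        if k<2: print(nm,'none');continue
        q=P[l==1+s[1:,4].argmax()]
        r=cv2.minAreaRect((q[:,:2]*1000).astype(np.float32))
        print(nm,len(q),'z',np.median(q[:,2]).round(4),np.round(r[0],1),np.round(r[1],1),round(r[2],1),'mean',q[:,:2].mean(0).round(4))
E
```

```text
top
orange px [482. 166.] n 176 ztop 0.0652 rect [ 595.7 -703.6] [77.3 30.7] 89.6
orange px [454. 166.] n 173 ztop 0.0645 rect [ 596.1 -616.2] [30.5 81.2] 1.7
orange px [456. 181.] n 194 ztop 0.0654 rect [ 548.4 -616.7] [35.2 79.6] 2.9
orange px [483. 180.] n 198 ztop 0.0651 rect [ 548.2 -705.4] [75.6 34.4] 88.2
orange px [457. 197.] n 207 ztop 0.0652 rect [ 498.7 -617. ] [80.5 33.3] 88.0
orange px [485. 196.] n 179 ztop 0.0658 rect [ 498.7 -704.3] [34.3 75.1] 1.6
orange px [459. 212.] n 218 ztop 0.0652 rect [ 449.3 -616.2] [80.8 35. ] 89.0
orange px [487. 212.] n 196 ztop 0.0655 rect [ 448.9 -704.5] [76.6 32.8] 88.7
orange px [261. 221.] n 134 ztop 0.0251 rect [439.1   3.8] [50.6 46.7] 63.6
orange px [297. 219.] n 78 ztop 0.0139 rect [ 442.2 -115.3] [31.2 45.2] 77.4
orange px [233. 226.] n 155 ztop 0.0372 rect [423.7  92.2] [70. 32.] 3.3
orange px [460. 228.] n 218 ztop 0.0653 rect [ 399.  -616.7] [80.3 34.6] 88.3
orange px [488. 227.] n 189 ztop 0.0652 rect [ 398.8 -704.6] [75.3 31.7] 88.9
bench 0.0017510976996129364
panR 1511 z 0.1206 [510.8 -49.3] [138.7 527.4] 63.9 mean [ 0.6551
[... 718 characters left out ...]
 n 530 ztop 0.0624 rect [ 500.2 -615.8] [37.3 79.1] 0.6
orange px [ 13. 360.] n 429 ztop 0.0627 rect [ 450.5 -701.6] [71.3 37.4] 89.6
orange px [ 68. 366.] n 543 ztop 0.0627 rect [ 550.  -615.7] [36.9 78.7] 0.1
orange px [ 25. 374.] n 369 ztop 0.0627 rect [ 499.9 -699.5] [67.  36.3] 89.5
orange px [ 86. 376.] n 296 ztop 0.0626 rect [ 599.5 -605. ] [58.1 36.8] 88.1
bench 0.00046849795665321916
panR 2147 z 0.1198 [ 806.2 -322.7] [138.5 680.2] 34.5 mean [ 0.6688 -0.121 ]
panL 1425 z 0.0783 [ 801.8 -140.2] [137.9 978.2] 22.9 mean [0.6611 0.1957]
tubrim 566 z 0.0534 [ 383.9 -311.5] [177.6 185.6] 88.4 mean [ 0.3911 -0.3204]
trayrim 200 z 0.0186 [405.8 235.6] [194.1  88.5] 15.2 mean [0.4229 0.2353]
```

```bash
cat >> h.py <<'E'
def ray(c,uv,z):
    E=c['extrinsics'];R,t=E[:3,:3],E[:3,3];o=-R.T@t
    uv=np.atleast_2d(uv);d=(np.c_[uv,np.ones(len(uv))]@np.linalg.inv(c['K']).T)@R
    return o+d*((z-o[2])/d[:,2])[:,None]
E
python3 - <<'E'
from h import *
c={n:dict(np.load(n+'0.npz')) for n in('top','scene')}
for n in c:
    C=c[n];P=pts(C);h=P[...,2];d=C['range_z']
    print(n)
    q=P[(abs(h-.1205)<.004)&(P[...,0]>.54)&(P[...,0]<.8)&(P[...,1]>-.25)&(P[...,1]<0)]
    print('panR',cv2.minEnclosingCircle((q[:,:2]*1000).astype(np.float32)),q.mean(0))
    for nm,bx,lo,hi in(('tub',(.25,.6,-.5,-.17),.045,.07),('tray',(.3,.58,.17,.45),.006,.03)):
        m=(h>lo)&(h<hi)&(P[...,0]>bx[0])&(P[...,0]<bx[1])&(P[...,1]>bx[2])&(P[...,1]<bx[3])
        if nm=='tray':
            k,l,s,_=cv2.connectedComponentsWithStats(m.astype(np.uint8));m=l==1+s[1:,4].argmax()
        q=P[m];r=cv2.minAreaRect((q[:,:2]*1000).astype(np.float32));print(nm,len(q),np.round(r[0]),np.round(r[1]),round(r[2],1))
    # bar ray cast of top face: colour mask bright
E
```

```text
top
panR ((661.278564453125, -118.44817352294922), 70.41996765136719) [ 0.66032501 -0.11872035  0.12058156]
tub 407 [ 388. -321.] [162. 170.] 87.5
tray 2134 [400. 308.] [185. 185.] 80.2
scene
panR ((661.4077758789062, -116.8480224609375), 70.98604583740234) [ 0.66330814 -0.11892136  0.12007457]
tub 721 [ 389. -319.] [162. 175.] 87.6
tray 1722 [399. 305.] [176. 184.] 81.3
```

Call:
step_arm(
  targets=[
    [[0.25, -0.28, 0, 0, 0, 0.07, 0.32], [0.5, -0.56, 0, 0, 0, 0.14, 0.32], [0.8, -0.9, 0, 0, 0, 0.197, 0.32], [0.8, -0.9, 0, 0, 0, 0.197, 0.32], [0.8, -0.9, 0, 0, 0, 0.197, 0.32], [0.8, -0.9, 0, 0, 0, 0.197, 0.32]],
  ],
)

```text
t: 0.85
ee_pos: [0.3182, -0.2841, 0.1849]
ee_rot: [3.141, -0.0, 0.064]
contact_force: [1.0, 0.7, -0.1]
width: 0.0605
grip_force: 0.0
```

Call:
step_arm(
  targets=[
    [[0.1, -0.3, 0, 0, 0, 0, 0.32], [0.2, -0.6, 0, 0, 0, 0, 0.32], [0.35, -0.925, 0, 0, 0, 0, 0.32], [0.35, -0.925, 0, 0, 0, 0, 0.32], [0.35, -0.925, 0, 0, 0, 0, 0.32]],
  ],
)

```text
t: 1.48
ee_pos: [0.3765, -0.0954, 0.1847]
ee_rot: [3.141, 0.001, 0.064]
contact_force: [-0.1, -0.6, -0.0]
width: 0.06
grip_force: 0.0
```

Call:
step_arm(
  targets=[
    [[0.1, -0.3, 0, 0, 0, 0, 0.32], [0.2, -0.6, 0, 0, 0, 0, 0.32], [0.315, -0.925, 0, 0, 0, 0, 0.32], [0.315, -0.925, 0, 0, 0, 0, 0.32], [0.315, -0.925, 0.3, 0, 0, 0, 0.32], [0.315, -0.925, 0.5, 0, 0, 0, 0.32], [0.315, -0.925, 0.5, 0, 0, 0, 0.32], [0.315, -0.925, 0.5, 0, 0, 0, 0.32]],
  ],
)

```text
t: 2.48
ee_pos: [0.4288, 0.0928, 0.0862]
ee_rot: [3.141, -0.002, 0.061]
contact_force: [0.2, -0.2, 0.1]
width: 0.0603
grip_force: 0.0
```

```bash
python3 - <<'E'
from h import *
for n in('top','scene'):
    c=cap(n,n+'1.png');orange(c,pts(c),zmax=.06)
print(robot.sense()['ee_pos'],robot.sense()['ee_rot'])
E
python3 -c "
import cv2;i=cv2.imread('pics/scene1.png')[90:270,150:390];cv2.imwrite('pics/s1c.png',cv2.resize(i,None,fx=3,fy=3))"
```

```text
orange px [482. 166.] n 28 ztop 0.0583 rect [ 595.7 -705.9] [28.8 73.4] 2.4
orange px [454. 166.] n 41 ztop 0.0577 rect [ 596.  -616.3] [79.1 29.4] 87.9
orange px [456. 181.] n 50 ztop 0.0588 rect [ 548.8 -617.1] [35.8 79.4] 2.0
orange px [483. 180.] n 33 ztop 0.0582 rect [ 548.8 -706.8] [75.8 35.3] 90.0
orange px [457. 197.] n 45 ztop 0.0578 rect [ 497.3 -612.1] [68.7 32.9] 89.7
orange px [459. 212.] n 36 ztop 0.0586 rect [ 448.  -617.8] [32.5 81.7] 1.1
orange px [486. 212.] n 39 ztop 0.0577 rect [ 448.5 -707. ] [34.  76.5] 2.3
orange px [299. 217.] n 56 ztop 0.0132 rect [ 447.5 -125.9] [51.1 25.2] 22.7
orange px [460. 228.] n 26 ztop 0.0586 rect [ 398.6 -617.9] [82.1 31.6] 88.4
orange px [488. 227.] n 38 ztop 0.0588 rect [ 398.6 -704.5] [73.8 34.8] 89.8
orange px [254. 173.] n 217 ztop 0.0351 rect [431.1  95.9] [76.7 38.9] 3.0
orange px [235. 195.] n 196 ztop 0.023 rect [443.8   5.6] [53.3 56.6] 57.1
orange px [206. 220.] n 177 ztop 0.0111 rect [ 447.4 -113.2] [37.4 54.4] 78.3
orange px [ 34. 322.] n 73 ztop 0.0591 rect [ 400.1 -616.4] [77.6 35. ] 89.7
orange px [ 44. 335.] n 64 ztop 0.0591 rect [ 450.4 -616.9] [77.5 36.9] 88.2
orange px [  8. 342.] n 35 ztop 0.0591 rect [ 400.7 -687.5] [42.8 33.3] 89.7
orange px [ 56. 351.] n 71 ztop 0.0591 rect [ 499.3 -616.3] [78.4 37.9] 89.6
orange px [ 13. 360.] n 58 ztop 0.059 rect [ 448.6 -699. ] [66.5 37.3] 89.3
orange px [ 68. 366.] n 64 ztop 0.059 rect [ 549.2 -614.6] [72.7 37. ] 89.0
orange px [ 27. 375.] n 51 ztop 0.059 rect [ 501.5 -682. ] [84.4 44.8] 44.7
orange px [ 86. 376.] n 44 ztop 0.059 rect [ 597.9 -604.8] [65.1 30. ] 71.6
[0.42907096 0.0935044  0.08665704] [-3.14138543 -0.00399692  0.06238078]
```

View pics/s1c.png

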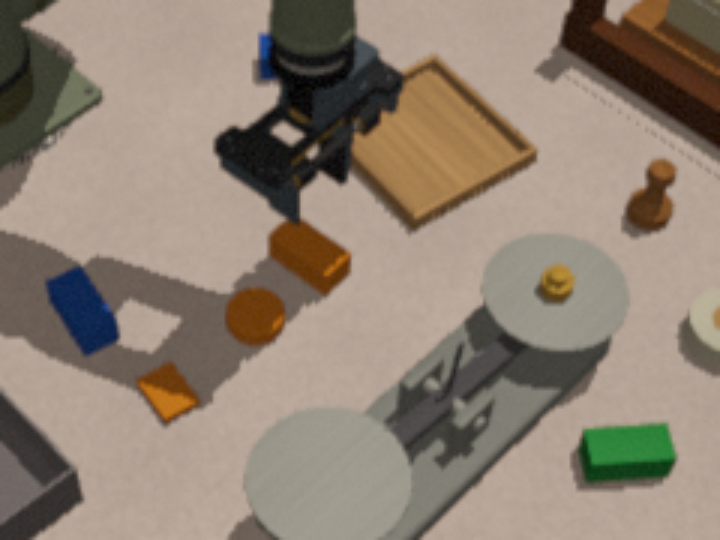

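The crop shows the gripper straddling the orange bar (crop about 310,255), with the round soap clear of the near finger. Descending to grasp.

Call:
step_arm(
  targets=[
    [[0, 0, 0.2, 0, 0, 0, 0.32], [0, 0, 0.35, 0, 0, 0, 0.32], [0, 0, 0.4, 0, 0, 0, 0.32], [0, 0, 0.4, 0, 0, 0, 0.32], [0, 0, 0.4, 0, 0, 0, -1], [0, 0, 0.4, 0, 0, 0, -1], [0, 0, 0.4, 0, 0, 0, -1], [0, 0, 0.4, 0, 0, 0, -1], [0, 0, 0.4, 0, 0, 0, -1]],
  ],
  squeeze=15,
)

```text
t: 3.7
ee_pos: [0.4283, 0.0946, 0.0058]
ee_rot: [-3.141, -0.002, 0.064]
contact_force: [-1.0, 2.0, 6.8]
width: 0.0393
grip_force: 15.0
```

Call:
step_arm(
  targets=[
    [[0, 0, -0.15, 0, 0, 0, -1], [0, 0, -0.4, 0, 0, 0, -1], [0, 0, -0.65, 0, 0, 0, -1], [0, 0, -0.95, 0, 0, 0, -1], [0, 0, -0.95, 0, 0, 0, -1], [0, 0, -0.95, 0, 0, 0, -1], [0, 0, -0.95, 0, 0, 0, -1], [0, 0, -0.95, 0, 0, 0, -1]],
  ],
)

```text
t: 4.7
ee_pos: [0.4264, 0.0939, 0.1934]
ee_rot: [3.141, 0.003, 0.064]
contact_force: [-0.4, 0.8, -1.3]
width: 0.0394
grip_force: 15.0
```

```bash
python3 - <<'E'
from h import *
for n in('scene',):
    c=cap(n,n+'2.png');orange(c,pts(c),zmax=.3)
s=robot.sense();print(s['ee_pos'],s['ee_rot'],s['contact_force'],s['q'])
E
python3 -c "
import cv2;i=cv2.imread('pics/scene2.png')[50:250,150:390];cv2.imwrite('pics/s2c.png',cv2.resize(i,None,fx=2,fy=2))"
```

```text
orange px [259. 132.] n 155 ztop 0.2221 rect [443.3  92.6] [50.7 39.7] 5.7
orange px [235. 195.] n 205 ztop 0.0232 rect [445.9   5.7] [53.3 54.8] 47.0
orange px [206. 220.] n 179 ztop 0.0115 rect [ 447.8 -113.1] [38.4 54.1] 81.1
orange px [ 33. 322.] n 426 ztop 0.0626 rect [ 402.  -615.5] [78.7 36.3] 89.4
orange px [ 44. 336.] n 495 ztop 0.0624 rect [ 450.  -615.4] [79.3 38.7] 89.1
orange px [  8. 342.] n 221 ztop 0.0625 rect [ 401.3 -687.9] [44.  37.1] 89.4
orange px [ 56. 351.] n 514 ztop 0.0627 rect [ 500.8 -615.6] [37.1 78.8] 0.4
orange px [ 13. 360.] n 434 ztop 0.0627 rect [ 451.  -701.6] [38.2 71.4] 0.1
orange px [ 68. 366.] n 556 ztop 0.0625 rect [ 550.6 -616. ] [78.7 37.9] 89.2
orange px [ 25. 374.] n 376 ztop 0.0627 rect [ 500.2 -699.7] [36.4 67.1] 0.6
orange px [ 86. 376.] n 293 ztop 0.0626 rect [ 599.9 -605. ] [58.1 36.2] 88.3
orange px [ 43. 381.] n 40 ztop 0.0625 rect [ 538.2 -671.1] [24.3 11.1] 43.7
[0.42662097 0.09395203 0.19365446] [3.14110225e+00 2.57976693e-03 6.38008734e-02] [ 0.08197027  0.46113636 -0.97798093] [ 1.90569294e-01  9.55870052e-02  1.83652149e+00 -1.71211259e-04
  1.21210523e+00  1.69762443e+00]
```

View pics/s2c.png

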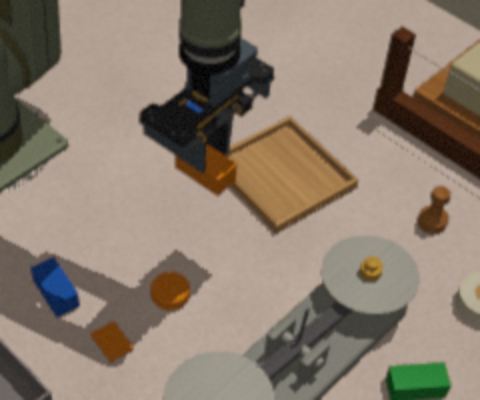

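Call:
step_arm(
  targets=[
    [[0.15, 0.15, 0, 0, 0, 0, -1], [0.35, 0.35, 0, 0, 0, 0, -1], [0.55, 0.55, 0, 0, 0, 0, -1], [0.6, 0.6, 0, 0, 0, 0, -1], [0.6, 0.6, 0, 0, 0, 0, -1]],
  ],
)

```text
t: 5.38
ee_pos: [0.5544, -0.0182, 0.1938]
ee_rot: [-3.141, 0.002, 0.063]
contact_force: [-0.7, 0.6, -1.6]
width: 0.0392
grip_force: 15.0
```

Call:
step_arm(
  targets=[
    [[0.15, 0.15, 0, 0, 0, 0, -1], [0.35, 0.35, 0, 0, 0, 0, -1], [0.5, 0.53, 0, 0, 0, 0, -1], [0.5, 0.53, 0, 0, 0, 0, -1], [0.5, 0.53, 0.1, 0, 0, 0, -1], [0.5, 0.53, 0.2, 0, 0, 0, -1], [0.5, 0.53, 0.25, 0, 0, 0, -1], [0.5, 0.53, 0.28, 0, 0, 0, -1], [0.5, 0.53, 0.28, 0, 0, 0, -1]],
  ],
)

```text
t: 6.5
ee_pos: [0.661, -0.1169, 0.1391]
ee_rot: [-3.142, 0.0, 0.064]
contact_force: [0.3, -0.3, -1.0]
width: 0.0392
grip_force: 15.0
```

```bash
python3 - <<'E'
from h import *
for n in('scene',):
    c=cap(n,n+'3.png');P=pts(c);orange(c,P,zmax=.3)
    h=P[...,2];m=(abs(h-.12)<.012)&(P[...,0]>.58)&(P[...,0]<.74)&(P[...,1]>-.19)&(P[...,1]<-.05);print(np.median(h[m]))
s=robot.sense();print(s['ee_pos'],s['ee_rot'],s['contact_force'])
E
python3 -c "
import cv2;i=cv2.imread('pics/scene3.png')[130:310,180:380];cv2.imwrite('pics/s3c.png',cv2.resize(i,None,fx=3,fy=3))"
```

```text
orange px [235. 195.] n 195 ztop 0.0229 rect [444.5   4.9] [50.3 54.2] 45.7
orange px [206. 220.] n 179 ztop 0.0112 rect [ 448.2 -113.9] [39.2 52.4] 79.4
orange px [266. 248.] n 176 ztop 0.1679 rect [ 686.1 -117.6] [30.2 38.1] 3.9
orange px [ 57. 349.] n 2345 ztop 0.0625 rect [ 501.6 -615.8] [ 79.5 235.1] 90.0
orange px [ 18. 363.] n 1082 ztop 0.0625 rect [ 467.2 -701.6] [ 71.3 165.3] 89.8
0.11976427201104803
[ 0.66134399 -0.11712456  0.13947591] [ 3.14137508e+00 -8.13938120e-04  6.41198140e-02] [ 0.14482618 -0.72847978 -1.16663427]
```

View pics/s3c.png

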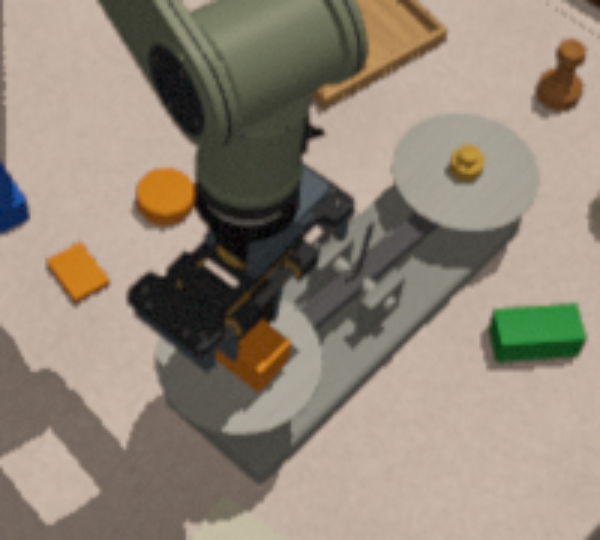

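Bar is centred over the pan (crop about 258,355), still held and about 12 mm above it. Lowering and releasing.

Call:
step_arm(
  targets=[
    [[0, 0, 0.03, 0, 0, 0, -1], [0, 0, 0.05, 0, 0, 0, -1], [0, 0, 0.06, 0, 0, 0, -1], [0, 0, 0.06, 0, 0, 0, -1], [0, 0, 0.06, 0, 0, 0, 0.4], [0, 0, 0.06, 0, 0, 0, 0.4], [0, 0, 0.06, 0, 0, 0, 0.4], [0, 0, 0.06, 0, 0, 0, 0.4], [0, 0, -0.1, 0, 0, 0, 0.4], [0, 0, -0.3, 0, 0, 0, 0.4], [0, 0, -0.3, 0, 0, 0, 0.4], [0, 0, -0.3, 0, 0, 0, 0.4]],
  ],
)

```text
t: 8.05
ee_pos: [0.6607, -0.1173, 0.1982]
ee_rot: [-3.141, 0.001, 0.064]
contact_force: [-0.1, -0.3, -0.4]
width: 0.0638
grip_force: 0.0
```

Call:
step_arm(
  targets=[
    [[0, 0, 0, 0, 0, 0, 0.4], [0, 0, 0, 0, 0, 0, 0.4], [0, 0, 0, 0, 0, 0, 0.4], [0, 0, 0, 0, 0, 0, 0.4], [0, 0, 0, 0, 0, 0, 0.4], [0, 0, 0, 0, 0, 0, 0.4], [0, 0, 0, 0, 0, 0, 0.4], [0, 0, 0, 0, 0, 0, 0.4], [0, 0, 0, 0, 0, 0, 0.4], [0, 0, 0, 0, 0, 0, 0.4], [0, 0, 0, 0, 0, 0, 0.4], [0, 0, 0, 0, 0, 0, 0.4]],
  ],
)

```text
t: 9.55
ee_pos: [0.6612, -0.1174, 0.1989]
ee_rot: [3.142, -0.0, 0.064]
contact_force: [-0.2, 0.2, 0.0]
width: 0.0641
grip_force: 0.0
```

Call:
step_arm(
  targets=[
    [[0, 0, 0, 0, 0, 0, 0.4], [0, 0, 0, 0, 0, 0, 0.4], [0, 0, 0, 0, 0, 0, 0.4], [0, 0, 0, 0, 0, 0, 0.4], [0, 0, 0, 0, 0, 0, 0.4], [0, 0, 0, 0, 0, 0, 0.4], [0, 0, 0, 0, 0, 0, 0.4], [0, 0, 0, 0, 0, 0, 0.4], [0, 0, 0, 0, 0, 0, 0.4], [0, 0, 0, 0, 0, 0, 0.4], [0, 0, 0, 0, 0, 0, 0.4], [0, 0, 0, 0, 0, 0, 0.4]],
  ],
)

```text
t: 11.05
ee_pos: [0.6612, -0.1174, 0.1989]
ee_rot: [3.142, -0.0, 0.064]
contact_force: [0.7, 0.3, 0.7]
width: 0.064
grip_force: 0.0
```

Call:
step_arm(
  targets=[
    [[0, 0, 0, 0, 0, 0, 0.4], [0, 0, 0, 0, 0, 0, 0.4], [0, 0, 0, 0, 0, 0, 0.4], [0, 0, 0, 0, 0, 0, 0.4], [0, 0, 0, 0, 0, 0, 0.4], [0, 0, 0, 0, 0, 0, 0.4]],
  ],
)

```text
t: 11.8
ee_pos: [0.6612, -0.1174, 0.1988]
ee_rot: [3.141, -0.0, 0.064]
contact_force: [0.3, -0.4, -0.3]
width: 0.0634
grip_force: 0.0
```

```bash
cat > w.py <<'E'
from h import *
import sys
for n in('top','scene'):
    c=cap(n,n+sys.argv[1]+'.png');P=pts(c);
    print(n);h=P[...,2]
    hs=cv2.cvtColor(c['pixels'],cv2.COLOR_RGB2HSV)
    g=(hs[...,1]<60)&(hs[...,2]>60)
    for y in(-.118,.202):
        m=g&(h>.06)&(h<.14)&(np.hypot(P[...,0]-.661,P[...,1]-y)<.065)
        print('pan y',y,m.sum(),np.percentile(h[m],[10,50,90]).round(4) if m.any() else '')
    orange(c,P,zmin=.07,zmax=.17)
s=robot.sense();print(s['t'],s['ee_pos'],s['ee_rot'])
E
python3 w.py 4
python3 -c "
import cv2;i=cv2.imread('pics/scene4.png')[130:310,180:380];cv2.imwrite('pics/s4c.png',cv2.resize(i,None,fx=3,fy=3))"
```

```text
top
pan y -0.118 18 [0.0766 0.0796 0.0826]
pan y 0.202 1170 [0.1164 0.12   0.1239]
scene
pan y -0.118 1105 [0.0754 0.0783 0.0811]
pan y 0.202 1205 [0.1168 0.1196 0.1226]
orange px [258. 254.] n 392 ztop 0.1142 rect [ 662.2 -120.2] [77.6 39.6] 3.0
11.9 [ 0.66124294 -0.11740532  0.19883801] [ 3.14151932e+00 -7.45701287e-05  6.38228786e-02]
```

View pics/s4c.png

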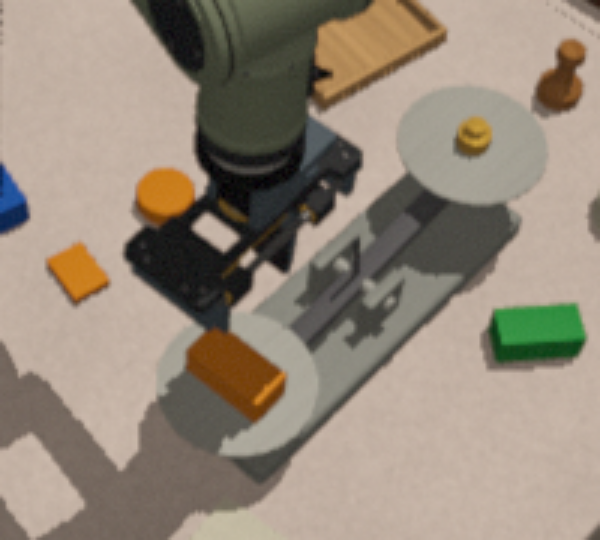

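Bar pan (crop about 237,385) is at its lower stop (~79 mm) and the brass pan is high (~120 mm): the bar is heavier, so it goes in the wooden tray. Regrasping.

Call:
step_arm(
  targets=[
    [[0, 0, 0.2, 0, 0, 0, 0.4], [0, 0, 0.4, 0, 0, 0, 0.4], [0, 0, 0.52, 0, 0, 0, 0.4], [0, 0, 0.565, 0, 0, 0, 0.4], [0, 0, 0.565, 0, 0, 0, 0.4], [0, 0, 0.565, 0, 0, 0, -1], [0, 0, 0.565, 0, 0, 0, -1], [0, 0, 0.565, 0, 0, 0, -1], [0, 0, 0.565, 0, 0, 0, -1], [0, 0, 0.565, 0, 0, 0, -1]],
  ],
  squeeze=15,
)

```text
t: 13.15
ee_pos: [0.6615, -0.1174, 0.0864]
ee_rot: [3.141, -0.001, 0.064]
contact_force: [-0.2, 1.0, 2.4]
width: 0.0168
grip_force: 1.3
```

Call:
step_arm(
  targets=[
    [[0, 0, -0.1, 0, 0, 0, -1], [0, 0, -0.3, 0, 0, 0, -1], [0, 0, -0.5, 0, 0, 0, -1], [0, 0, -0.6, 0, 0, 0, -1], [0, 0, -0.6, 0, 0, 0, -1], [0, 0, -0.6, 0, 0, 0, -1]],
  ],
)

```text
t: 13.9
ee_pos: [0.6604, -0.1173, 0.2043]
ee_rot: [-3.141, 0.002, 0.064]
contact_force: [-0.1, 0.5, 0.4]
width: 0.0004
grip_force: 0.0
```

The fingers shut on nothing (0.4 mm); looking before doing anything else.

```bash
python3 w.py 5; python3 - <<'E'
from h import *
c=cap('scene');orange(c,pts(c),zmin=.003,zmax=.17)
i=cv2.imread('pics/scene5.png')[130:310,180:380];cv2.imwrite('pics/s5c.png',cv2.resize(i,None,fx=3,fy=3))
E
```

```text
top
pan y -0.118 5 [0.0781 0.0816 0.0825]
pan y 0.202 1167 [0.1159 0.1197 0.1236]
scene
pan y -0.118 1110 [0.0755 0.0785 0.0813]
pan y 0.202 1197 [0.1168 0.1196 0.1224]
orange px [258. 254.] n 410 ztop 0.1143 rect [ 662.4 -120.9] [79.9 39.5] 3.2
14.0 [ 0.66038955 -0.11727552  0.20402745] [-3.14089212e+00  3.09188835e-03  6.37467122e-02]
orange px [234. 194.] n 200 ztop 0.023 rect [442.5   3.4] [50.2 55.5] 19.2
orange px [206. 220.] n 185 ztop 0.0109 rect [ 447.1 -113.5] [37.5 52.4] 79.9
orange px [258. 254.] n 401 ztop 0.1142 rect [ 662.3 -120.6] [78.3 39.5] 3.1
orange px [ 57. 349.] n 2356 ztop 0.0625 rect [ 500.8 -615.8] [ 79.5 233.7] 90.0
orange px [ 18. 363.] n 1078 ztop 0.0625 rect [ 467.4 -701.4] [164.9  71. ] 0.1
```

View pics/s5c.png

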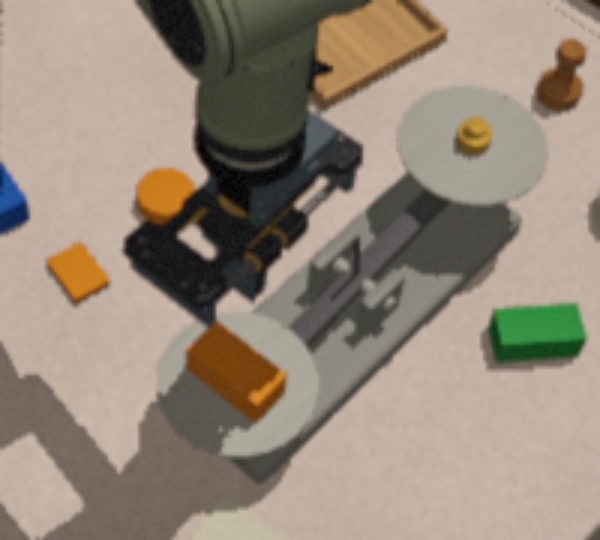

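The bar is still flat and unmoved on the pan (crop about 237,375). I'll retry the grasp, checking in stages.

Call:
step_arm(
  targets=[
    [[0, 0, 0, 0, 0, 0, 0.4], [0, 0, 0, 0, 0, 0, 0.4], [0, 0, 0, 0, 0, 0, 0.4], [0, 0, 0, 0, 0, 0, 0.4], [0, 0.01, 0.2, 0, 0, 0, 0.4], [0, 0.01, 0.4, 0, 0, 0, 0.4], [0, 0.01, 0.52, 0, 0, 0, 0.4], [0, 0.01, 0.6, 0, 0, 0, 0.4], [0, 0.01, 0.6, 0, 0, 0, 0.4], [0, 0.01, 0.6, 0, 0, 0, 0.4]],
  ],
)

```text
t: 15.3
ee_pos: [0.6623, -0.1196, 0.0872]
ee_rot: [3.141, -0.002, 0.064]
contact_force: [0.0, -0.7, 0.4]
width: 0.0639
grip_force: 0.0
```

Call:
step_arm(
  targets=[
    [[0, 0, 0, 0, 0, 0, -1], [0, 0, 0, 0, 0, 0, -1], [0, 0, 0, 0, 0, 0, -1]],
  ],
  squeeze=15,
)

```text
t: 15.68
ee_pos: [0.6615, -0.1191, 0.0864]
ee_rot: [-3.141, -0.001, 0.064]
contact_force: [-0.4, 1.7, 1.9]
width: 0.0371
grip_force: 0.9
```

```bash
python3 - <<'E'
from h import *
for k in range(3):
    c=cap('scene',f'x{k}.png');s=robot.sense();print(s['t'],s['ee_pos'],s['width'],s['grip_force'],s['contact_force'])
    orange(c,pts(c),zmin=.07,zmax=.2)
i=cv2.imread('pics/x2.png')[190:300,210:320];cv2.imwrite('pics/x2c.png',cv2.resize(i,None,fx=5,fy=5,interpolation=cv2.INTER_CUBIC))
E
```

```text
15.725 [ 0.66159698 -0.11922369  0.08640125] 0.032885737868149904 0.8915123809129 [0.54404954 0.54406734 1.84498418]
orange px [265. 259.] n 154 ztop 0.114 rect [ 687.  -118.6] [29.2 39.4] 2.7
15.775 [ 0.66163044 -0.1193188   0.0864054 ] 0.028581723300978742 1.0895099595654756 [0.40191278 0.69113187 2.25502605]
orange px [265. 259.] n 159 ztop 0.1143 rect [ 686.3 -118.6] [29.8 39.5] 7.8
15.825 [ 0.66168048 -0.11935089  0.08641531] 0.024774085975869813 1.2549691228196025 [-0.69924659  0.84479205  3.14209247]
orange px [265. 259.] n 155 ztop 0.1141 rect [ 686.3 -118.4] [29.1 39.5] 5.0
```

View pics/x2c.png

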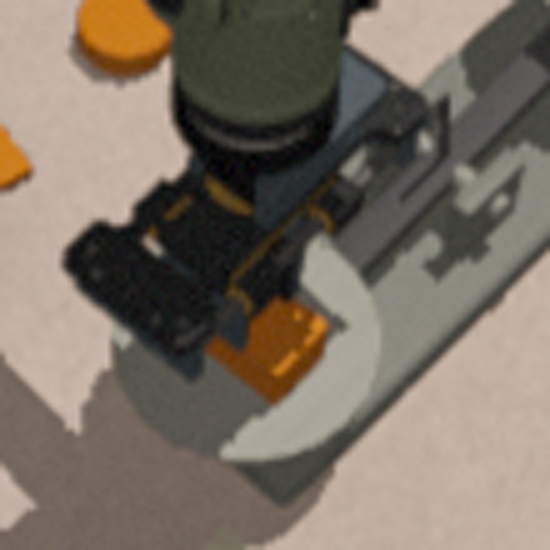

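The crop shows the fingers closing over or into the bar (crop about 240,330) while the bar stays put. I'll measure the fingertip height against the bar from depth.

```bash
python3 - <<'E'
from h import *
s=robot.sense();print(s['t'],s['ee_pos'],s['ee_rot'],s['width'],s['grip_force'],s['contact_force'],s['q'])
for n in('scene','top'):
    c=cap(n,n+'y.png');P=pts(c);h=P[...,2]
    E=c['extrinsics']
    for z in(.0864,.1054,.115):
        for dy in(-.0125,0,.0125):
            p=c['K']@(E[:3,:3]@np.array([.6617,-.119+dy,z])+E[:3,3]);print(n,z,dy,(p[:2]/p[2]).round(1))
    hs=cv2.cvtColor(c['pixels'],cv2.COLOR_RGB2HSV)
    dark=(hs[...,2]<75)&(abs(P[...,0]-.662)<.05)&(abs(P[...,1]+.119)<.08)&(h>.085)&(h<.19)
    for lo in np.arange(.085,.19,.01):
        m=dark&(h>=lo)&(h<lo+.01)
        if m.sum(): print(round(lo,3),m.sum(),P[m].min(0).round(3),P[m].max(0).round(3))
E
```

```text
15.825 [ 0.66168048 -0.11935089  0.08641531] [ 3.14141261e+00 -1.00871163e-03  6.38584295e-02] 0.024774085975869813 1.2549691228196025 [-0.69924659  0.84479205  3.14209247] [-1.95607364e-01  5.38617988e-01  1.46324729e+00  9.33616267e-05
  1.13870624e+00  1.31129157e+00]
scene 0.0864 -0.0125 [254.7 259.1]
scene 0.0864 0 [258.1 256. ]
scene 0.0864 0.0125 [261.5 253. ]
scene 0.1054 -0.0125 [254.9 255.4]
scene 0.1054 0 [258.3 252.4]
scene 0.1054 0.0125 [261.8 249.3]
scene 0.115 -0.0125 [254.9 253.6]
scene 0.115 0 [258.5 250.5]
scene 0.115 0.0125 [261.9 247.4]
0.105 1 [ 0.625 -0.126  0.111] [ 0.625 -0.126  0.111]
0.115 8 [ 0.669 -0.142  0.115] [ 0.68  -0.102  0.124]
0.125 12 [ 0.669 -0.143  0.126] [ 0.68  -0.103  0.134]
0.135 13 [ 0.672 -0.143  0.135] [ 0.68  -0.1    0.144]
0.145 11 [ 0.663 -0.145  0.145] [ 0.68  -0.1    0.155]
0.155 7 [ 0.647 -0.145  0.156] [ 0.68  -0.102  0.163]
0.165 10 [ 0.667 -0.108  0.166] [ 0.673 -0.103  0.174]
0.175 4 [ 0.671 -0.105  0.176] [ 0.677 -0.101  0.183]
0.185 5 [ 0.674 -0.157  0.185] [ 0.681 -0.104  0.19 ]
top 0.0864 -0.0125 [301.9 147.7]
top 0.0864 0 [298.  147.8]
top 0.0864 0.0125 [294.1 147.9]
top 0.1054 -0.0125 [302.4 146. ]
top 0.1054 0 [298.5 146.1]
top 0.1054 0.0125 [294.5 146.2]
top 0.115 -0.0125 [302.7 145.1]
top 0.115 0 [298.7 145.2]
top 0.115 0.0125 [294.7 145.3]
```

Call:
step_arm(
  targets=[
    [[0, 0, 0, 0, 0, 0, 0.4], [0, 0, 0, 0, 0, 0, 0.4], [0, 0, 0, 0, 0, 0, 0.4], [0, 0, 0, 0, 0, 0, 0.4], [0, 0, 0, 0, 0, 0, 0.4]],
  ],
)

```text
t: 16.55
ee_pos: [0.661, -0.1192, 0.0852]
ee_rot: [-3.141, 0.001, 0.064]
contact_force: [0.4, -0.2, -0.4]
width: 0.0623
grip_force: 0.0
```

Call:
step_arm(
  targets=[
    [[0, 0, 0, 0, 0, 0, -0.05], [0, 0, 0, 0, 0, 0, -0.05], [0, 0, 0, 0, 0, 0, -0.12], [0, 0, 0, 0, 0, 0, -0.12], [0, 0, 0, 0, 0, 0, -0.2], [0, 0, 0, 0, 0, 0, -0.2]],
  ],
  squeeze=40,
)

```text
t: 17.3
ee_pos: [0.6614, -0.1193, 0.0864]
ee_rot: [-3.142, -0.001, 0.064]
contact_force: [-1.4, 1.4, 3.4]
width: 0.0367
grip_force: 3.3
```

```bash
python3 w.py 6 | tail -4; python3 -c "
from h import *
s=robot.sense();print(s['width'],s['grip_force'],s['contact_force'])"
```

```text
pan y -0.118 776 [0.0755 0.0783 0.0813]
pan y 0.202 1205 [0.117  0.1199 0.1228]
orange px [265. 259.] n 158 ztop 0.1152 rect [ 686.9 -121.2] [30.4 39.7] 0.9
17.4 [ 0.66141194 -0.11929196  0.08633985] [-3.14156701e+00 -4.61940407e-04  6.37944257e-02]
0.03617020761424213 3.7735191706451587 [-1.94788608  1.07240182  4.13934125]
```

Call:
step_arm(
  targets=[
    [[0, 0, 0, 0, 0, 0, -0.2], [0, 0, 0, 0, 0, 0, -0.2], [0, 0, 0, 0, 0, 0, -0.2]],
  ],
)

```text
t: 17.77
ee_pos: [0.6614, -0.1193, 0.0863]
ee_rot: [3.142, -0.0, 0.064]
contact_force: [-2.0, 1.8, 5.1]
width: 0.0369
grip_force: 4.4
```

```bash
python3 - <<'E'
from h import *
c=cap('scene','scene7.png');orange(c,pts(c),zmin=.07,zmax=.2);s=robot.sense();print(s['width'],s['grip_force'],s['contact_force'],s['torque'])
i=cv2.imread('pics/scene7.png')[200:290,220:310];cv2.imwrite('pics/s7c.png',cv2.resize(i,None,fx=6,fy=6,interpolation=cv2.INTER_CUBIC))
E
```

```text
orange px [265. 259.] n 155 ztop 0.1155 rect [ 687.7 -122.2] [29.4 41. ] 2.7
0.03628918503141555 4.445068497097964 [-1.62101523  1.82302783  5.0772112 ] [ 0.31784173  0.307911   -0.03133686]
```

View pics/s7c.png

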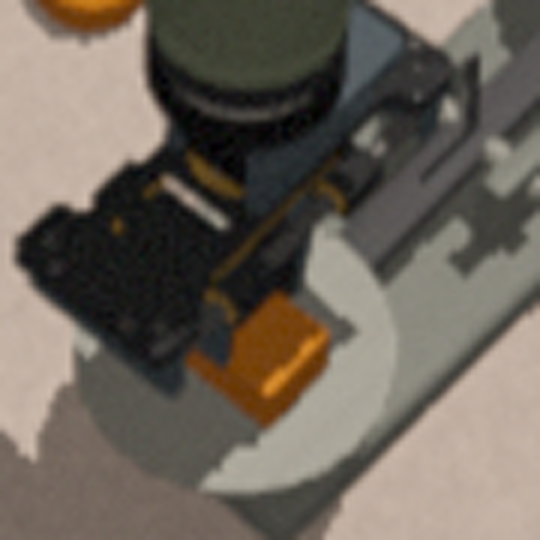

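Call:
step_arm(
  targets=[
    [[0, 0, 0, 0, 0, 0, -0.3], [0, 0, 0, 0, 0, 0, -0.3], [0, 0, 0, 0, 0, 0, -0.3], [0, 0, 0, 0, 0, 0, -0.3]],
  ],
  squeeze=60,
)

```text
t: 18.32
ee_pos: [0.6614, -0.1176, 0.0866]
ee_rot: [-3.139, -0.001, 0.064]
contact_force: [-2.4, 6.5, 8.1]
width: 0.032
grip_force: 5.5
```

```bash
python3 - <<'E'
from h import *
for n in('scene','top'):
    c=cap(n,n+'8.png');orange(c,pts(c),zmin=.07,zmax=.2)
s=robot.sense();print(s['width'],s['grip_force'],s['contact_force'],s['torque'])
E
```

```text
orange px [264. 260.] n 163 ztop 0.1151 rect [ 685.  -123.1] [41.1 35.8] 88.2
0.03211357600798432 5.533724145207088 [-1.64156395  5.01410447  6.9945825 ] [1.11169797 0.45875059 0.01574506]
```

Call:
step_arm(
  targets=[
    [[0, 0, 0, 0, 0, 0, 0], [0, 0, 0, 0, 0, 0, 0.4], [0, 0, 0, 0, 0, 0, 0.4], [0, 0, 0, 0, 0, 0, 0.4], [0, 0, -0.4, 0, 0, 0, 0.4], [0, 0, -0.6, 0, 0, 0, 0.4], [0, 0, -0.6, 0, 0, 0, 0.4], [0, 0, -0.6, 0, 0, 0, 0.4]],
  ],
)

```text
t: 19.42
ee_pos: [0.6609, -0.1194, 0.2049]
ee_rot: [-3.141, 0.001, 0.064]
contact_force: [0.4, -0.0, -0.2]
width: 0.0636
grip_force: 0.0
```

```bash
python3 w.py 9; python3 w.py 9|grep -A3 scene
```

```text
top
pan y -0.118 28 [0.0751 0.0787 0.0846]
pan y 0.202 1169 [0.1162 0.1199 0.1237]
scene
pan y -0.118 1107 [0.0757 0.0786 0.0813]
pan y 0.202 1212 [0.1168 0.1197 0.1224]
orange px [258. 254.] n 403 ztop 0.1144 rect [ 663. -121.] [77.6 40.2] 4.3
19.525 [ 0.66030732 -0.11922466  0.20359126] [-3.14067049  0.003848    0.06379259]
scene
pan y -0.118 1108 [0.0757 0.0784 0.0813]
pan y 0.202 1200 [0.1169 0.1198 0.1225]
orange px [258. 254.] n 395 ztop 0.1144 rect [ 663.  -121.6] [78.3 39.8] 3.9
```

Call:
step_arm(
  targets=[
    [[0, 0.0075, 0.3, 0, 0, 0, 0.4], [0, 0.0075, 0.5, 0, 0, 0, 0.4], [0, 0.0075, 0.6, 0, 0, 0, 0.4], [0, 0.0075, 0.6, 0, 0, 0, 0.2], [0, 0.0075, 0.6, 0, 0, 0, 0], [0, 0.0075, 0.6, 0, 0, 0, -0.06], [0, 0.0075, 0.6, 0, 0, 0, -0.1], [0, 0.0075, 0.6, 0, 0, 0, -0.12], [0, 0.0075, 0.6, 0, 0, 0, -0.13], [0, 0.0075, 0.6, 0, 0, 0, -0.14], [0, 0.0075, 0.6, 0, 0, 0, -0.15], [0, 0.0075, 0.6, 0, 0, 0, -0.16]],
  ],
  squeeze=40,
)

```text
t: 21.12
ee_pos: [0.6616, -0.1202, 0.0863]
ee_rot: [-3.141, -0.001, 0.064]
contact_force: [-0.8, 3.3, 5.0]
width: 0.0385
grip_force: 2.3
```

Call:
step_arm(
  targets=[
    [[0, 0, 0, 0, 0, 0, -0.16], [0, 0, 0, 0, 0, 0, -0.16], [0, 0, 0, 0, 0, 0, -0.16], [0, 0, 0, 0, 0, 0, -0.16]],
  ],
)

```text
t: 21.62
ee_pos: [0.6616, -0.1202, 0.0863]
ee_rot: [-3.141, -0.001, 0.064]
contact_force: [-0.2, 5.3, 5.8]
width: 0.0387
grip_force: 2.6
```

Call:
step_arm(
  targets=[
    [[0, 0, -0.01, 0, 0, 0, -0.16], [0, 0, -0.03, 0, 0, 0, -0.16], [0, 0, -0.05, 0, 0, 0, -0.16], [0, 0, -0.07, 0, 0, 0, -0.16], [0, 0, -0.07, 0, 0, 0, -0.16]],
  ],
)

```text
t: 22.25
ee_pos: [0.6617, -0.1211, 0.1003]
ee_rot: [3.141, -0.001, 0.064]
contact_force: [0.1, 0.3, -0.3]
width: 0.0385
grip_force: 0.0
```

```bash
python3 w.py 10; python3 -c "
from h import *
s=robot.sense();print(s['width'],s['grip_force'],s['contact_force'])"
```

```text
top
pan y -0.118 4 [0.0763 0.0775 0.081 ]
pan y 0.202 1172 [0.116  0.1199 0.1239]
scene
pan y -0.118 842 [0.0756 0.0783 0.0812]
pan y 0.202 1209 [0.1168 0.1197 0.1225]
orange px [264. 259.] n 180 ztop 0.1143 rect [ 684.5 -119.9] [34.9 39.8] 3.3
22.35 [ 0.66140115 -0.12098164  0.09982827] [3.14141623e+00 1.67466330e-05 6.37580848e-02]
0.03797243397061724 0.0 [-0.08940204  0.37819969  0.27043346]
```

Call:
step_arm(
  targets=[
    [[0, 0, 0, 0, 0, 0, -0.18], [0, 0, 0, 0, 0, 0, -0.2], [0, 0, 0, 0, 0, 0, -0.22], [0, 0, 0, 0, 0, 0, -0.22]],
  ],
  squeeze=15,
)

```text
t: 22.85
ee_pos: [0.6614, -0.1209, 0.0998]
ee_rot: [3.142, 0.0, 0.064]
contact_force: [0.3, 0.7, -0.7]
width: 0.0359
grip_force: 0.0
```

Call:
step_arm(
  targets=[
    [[0, 0, 0, 0, 0, 0, -0.4], [0, 0, 0, 0, 0, 0, -0.4], [0, 0, 0, 0, 0, 0, -0.4]],
  ],
)

```text
t: 23.22
ee_pos: [0.6614, -0.1209, 0.0999]
ee_rot: [3.141, -0.0, 0.064]
contact_force: [-0.2, 0.1, 0.4]
width: 0.0275
grip_force: 0.0
```

```bash
python3 - <<'E'
from h import *
for n in('scene','top'):
    c=cap(n,n+'11.png');P=pts(c);orange(c,P,zmin=.07,zmax=.2)
    h=P[...,2];hs=cv2.cvtColor(c['pixels'],cv2.COLOR_RGB2HSV)
    dark=(hs[...,2]<75)&(abs(P[...,0]-.662)<.03)&(abs(P[...,1]+.12)<.09)&(h>.085)&(h<.22)
    for lo in np.arange(.085,.22,.015):
        m=dark&(h>=lo)&(h<lo+.015)
        if m.sum(): print(round(lo,3),m.sum(),P[m].min(0).round(3),P[m].max(0).round(3))
a=cv2.imread('pics/scene10.png')[205:275,225:295];b=cv2.imread('pics/scene11.png')[205:275,225:295]
cv2.imwrite('pics/cmp.png',cv2.resize(np.hstack([a,b]),None,fx=5.7,fy=5.7,interpolation=cv2.INTER_CUBIC))
E
```

```text
orange px [264. 259.] n 183 ztop 0.1144 rect [ 683.9 -121. ] [45.6 38.5] 83.2
0.115 1 [ 0.675 -0.106  0.129] [ 0.675 -0.106  0.129]
0.13 12 [ 0.671 -0.145  0.132] [ 0.681 -0.105  0.145]
0.145 19 [ 0.674 -0.146  0.146] [ 0.682 -0.101  0.16 ]
0.16 19 [ 0.664 -0.148  0.16 ] [ 0.681 -0.1    0.172]
0.175 10 [ 0.667 -0.149  0.176] [ 0.672 -0.103  0.19 ]
0.19 9 [ 0.646 -0.162  0.196] [ 0.688 -0.044  0.204]
0.205 57 [ 0.643 -0.204  0.205] [ 0.691 -0.046  0.22 ]
```

View pics/cmp.png

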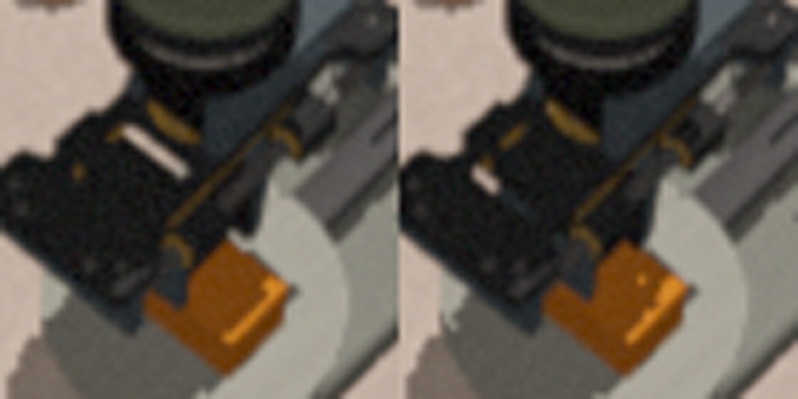

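The comparison shows the fingertips hovering over the bar's top (left half about 175,290). In depth they end about 28 mm above the reported TCP, and the zero grip force at this height agrees. So the reported height no longer matches reality: my earlier closings were above the bar, not around it. I'll open and descend by vision and contact force.

Call:
step_arm(
  targets=[
    [[0, 0, -0.1, 0, 0, 0, 0.6], [0, 0, -0.1, 0, 0, 0, 0.6], [0, -0.01, -0.1, 0, 0, 0, 0.6], [0, -0.01, -0.1, 0, 0, 0, 0.6], [0, -0.01, 0, 0, 0, 0, 0.6], [0, -0.01, 0.06, 0, 0, 0, 0.6], [0, -0.01, 0.06, 0, 0, 0, 0.6]],
  ],
)

```text
t: 24.2
ee_pos: [0.6604, -0.1187, 0.0863]
ee_rot: [-3.141, 0.003, 0.064]
contact_force: [0.0, -0.4, -0.2]
width: 0.0727
grip_force: 0.0
```

```bash
cat > f.py <<'E'
from h import *
s=robot.sense();print(s['t'],s['ee_pos'],s['width'],s['contact_force'])
for n in('scene','top'):
    c=cap(n);P=pts(c);h=P[...,2];hs=cv2.cvtColor(c['pixels'],cv2.COLOR_RGB2HSV)
    x,y=s['ee_pos'][:2]
    near=(abs(P[...,0]-x)<.025)&(abs(P[...,1]-y)<.085)
    dark=(hs[...,2]<80)&near
    for lo in np.arange(.08,.24,.01):
        m=dark&(h>=lo)&(h<lo+.01)
        if m.sum(): print(n,round(lo,3),m.sum(),P[m].min(0).round(3),P[m].max(0).round(3))
    b=(h>.15)&(abs(P[...,0]-x)<.05)&(abs(P[...,1]-y)<.1)&(h<.3)
    print('hist',n,np.histogram(h[b],np.arange(.15,.3,.01))[0])
E
python3 f.py
```

```text
24.2 [ 0.66036857 -0.11871075  0.08630795] 0.07267557531688906 [ 0.00559248 -0.40889217 -0.218459  ]
scene 0.11 5 [ 0.648 -0.164  0.115] [ 0.677 -0.079  0.119]
scene 0.12 19 [ 0.65  -0.166  0.12 ] [ 0.682 -0.077  0.129]
scene 0.13 21 [ 0.654 -0.165  0.13 ] [ 0.681 -0.074  0.14 ]
scene 0.14 13 [ 0.656 -0.165  0.14 ] [ 0.68  -0.075  0.15 ]
scene 0.15 12 [ 0.661 -0.166  0.151] [ 0.681 -0.072  0.158]
scene 0.16 4 [ 0.664 -0.083  0.164] [ 0.669 -0.081  0.168]
scene 0.17 7 [ 0.665 -0.081  0.172] [ 0.671 -0.077  0.177]
scene 0.18 5 [ 0.669 -0.08   0.182] [ 0.676 -0.078  0.189]
scene 0.19 13 [ 0.66  -0.201  0.192] [ 0.683 -0.045  0.2  ]
scene 0.2 12 [ 0.642 -0.203  0.2  ] [ 0.685 -0.045  0.21 ]
scene 0.21 80 [ 0.64  -0.172  0.211] [ 0.685 -0.049  0.22 ]
scene 0.22 32 [ 0.642 -0.177  0.22 ] [ 0.685 -0.058  0.23 ]
scene 0.23 423 [ 0.636 -0.204  0.23 ] [ 0.685 -0.034  0.24 ]
hist scene [ 13   4   7   5  51 127 267 140 773  75  36  20   6  39]
top 0.14 1 [ 0.675 -0.158  0.143] [ 0.675 -0.158  0.143]
top 0.17 3 [ 0.665 -0.161  0.171] [ 0.67  -0.158  0.174]
top 0.19 3 [ 0.66  -0.162  0.19 ] [ 0.666 -0.161  0.194]
top 0.2 3 [ 0.655 -0.162  0.208] [ 0.661 -0.162  0.21 ]
top 0.21 42 [ 0.651 -0.18   0.213] [ 0.684 -0.162  0.22 ]
top 0.22 19 [ 0.652 -0.179  0.22 ] [ 0.685 -0.045  0.229]
top 0.23 137 [ 0.636 -0.181  0.231] [ 0.685 -0.035  0.24 ]
hist top [  0   0   3   0   3   6  50  30 230  38   0   0   2   8]
```

Confirmed: with TCP reading 0.086 the tips are at about 0.115, with nothing lower. Descending 28 mm more in two stages while watching force.

Call:
step_arm(
  targets=[
    [[0, 0, 0.05, 0, 0, 0, 0.6], [0, 0, 0.1, 0, 0, 0, 0.6], [0, 0, 0.1, 0, 0, 0, 0.6], [0, 0, 0.1, 0, 0, 0, 0.6]],
  ],
)

```text
t: 24.8
ee_pos: [0.6614, -0.119, 0.0678]
ee_rot: [3.141, -0.0, 0.064]
contact_force: [0.5, -0.4, 0.4]
width: 0.073
grip_force: 0.0
```

```bash
python3 f.py | grep -v hist | head -6
```

```text
24.8 [ 0.66142896 -0.11895341  0.06784672] 0.07301436492089826 [ 0.49177449 -0.44063675  0.43704565]
scene 0.08 1 [ 0.671 -0.14   0.089] [ 0.671 -0.14   0.089]
scene 0.09 8 [ 0.652 -0.161  0.098] [ 0.681 -0.079  0.1  ]
scene 0.1 17 [ 0.649 -0.165  0.1  ] [ 0.681 -0.077  0.11 ]
scene 0.11 22 [ 0.653 -0.166  0.111] [ 0.683 -0.078  0.12 ]
scene 0.12 13 [ 0.656 -0.165  0.12 ] [ 0.681 -0.075  0.129]
```

Call:
step_arm(
  targets=[
    [[0, 0, 0.03, 0, 0, 0, 0.6], [0, 0, 0.05, 0, 0, 0, 0.6], [0, 0, 0.05, 0, 0, 0, 0.6], [0, 0, 0.05, 0, 0, 0, -1], [0, 0, 0.05, 0, 0, 0, -1], [0, 0, 0.05, 0, 0, 0, -1], [0, 0, 0.05, 0, 0, 0, -1], [0, 0, 0.05, 0, 0, 0, -1], [0, 0, 0.05, 0, 0, 0, -1]],
  ],
  squeeze=15,
)

```text
t: 26.02
ee_pos: [0.6614, -0.1189, 0.058]
ee_rot: [3.142, -0.0, 0.064]
contact_force: [0.5, 0.5, 0.4]
width: 0.0401
grip_force: 15.0
```

Call:
step_arm(
  targets=[
    [[0, 0, -0.1, 0, 0, 0, -1], [0, 0, -0.3, 0, 0, 0, -1], [0, 0, -0.5, 0, 0, 0, -1], [0, 0, -0.6, 0, 0, 0, -1], [0, 0, -0.6, 0, 0, 0, -1], [-0.15, -0.05, -0.6, 0, 0, 0, -1], [-0.35, -0.1, -0.6, 0, 0, 0, -1], [-0.55, -0.15, -0.6, 0, 0, 0, -1], [-0.75, -0.2, -0.6, 0, 0, 0, -1], [-0.8, -0.2, -0.6, 0, 0, 0, -1], [-0.8, -0.2, -0.6, 0, 0, 0, -1]],
  ],
)

```text
t: 27.4
ee_pos: [0.4988, -0.0893, 0.1772]
ee_rot: [3.142, 0.0, 0.064]
contact_force: [0.3, -0.7, -0.7]
width: 0.0401
grip_force: 15.0
```

Call:
step_arm(
  targets=[
    [[-0.03, -0.15, 0, 0, 0, 0, -1], [-0.07, -0.35, 0, 0, 0, 0, -1], [-0.12, -0.6, 0, 0, 0, 0, -1], [-0.17, -0.85, 0, 0, 0, 0, -1], [-0.2, -1, 0, 0, 0, 0, -1], [-0.2, -1, 0, 0, 0, 0, -1]],
  ],
)

```text
t: 28.15
ee_pos: [0.4472, 0.1097, 0.1774]
ee_rot: [-3.141, -0.0, 0.067]
contact_force: [-0.0, 0.2, -1.6]
width: 0.0402
grip_force: 15.0
```

Call:
step_arm(
  targets=[
    [[-0.03, -0.15, 0, 0, 0, 0, -1], [-0.07, -0.35, 0, 0, 0, 0, -1], [-0.1, -0.6, 0, 0, 0, 0, -1], [-0.15, -0.85, 0, 0, 0, 0, -1], [-0.17, -1, 0, 0, 0, 0, -1], [-0.17, -1, 0, 0, 0, 0, -1], [-0.17, -1, 0, 0, 0, 0, -1]],
  ],
)

```text
t: 29.02
ee_pos: [0.4006, 0.3044, 0.1773]
ee_rot: [3.14, 0.0, 0.063]
contact_force: [-0.9, -0.2, -0.7]
width: 0.0399
grip_force: 15.0
```

```bash
python3 - <<'E'
from h import *
s=robot.sense();print(s['t'],s['ee_pos'],s['ee_rot'],s['width'],s['grip_force'],s['contact_force'])
for n in('scene','top'):
    c=cap(n);P=pts(c);print(n);h=P[...,2];hs=cv2.cvtColor(c['pixels'],cv2.COLOR_RGB2HSV)
    m=(hs[...,0]<18)&(hs[...,1]>170)&(h>.03)&(h<.35)&(abs(P[...,0]-s['ee_pos'][0])<.08)&(abs(P[...,1]-s['ee_pos'][1])<.08)
    q=P[m]
    if len(q): print(len(q),np.percentile(q,[2,50,98],axis=0).round(4))
E
```

```text
29.025 [0.40056987 0.30442324 0.177329  ] [3.14035654e+00 2.98094802e-04 6.30791970e-02] 0.039915057981080526 14.999795258045197 [-0.86008485 -0.15237325 -0.66530585]
scene
221 [[0.3731 0.2789 0.2068]
 [0.4287 0.2971 0.2311]
 [0.4425 0.3238 0.3057]]
top
36 [[0.3605 0.2829 0.2268]
 [0.3667 0.3056 0.235 ]
 [0.3944 0.3168 0.2599]]
```

Call:
step_arm(
  targets=[
    [[0, 0, 0.2, 0, 0, 0, -1], [0, 0, 0.45, 0, 0, 0, -1], [0, 0, 0.65, 0, 0, 0, -1], [0, 0, 0.75, 0, 0, 0, -1], [0, 0, 0.75, 0, 0, 0, -1], [0, 0, 0.75, 0, 0, 0, -1]],
  ],
)

```text
t: 29.88
ee_pos: [0.4008, 0.3053, 0.0288]
ee_rot: [-3.141, -0.002, 0.063]
contact_force: [0.4, -0.2, -0.5]
width: 0.04
grip_force: 15.0
```

```bash
cat > g.py <<'E'
from h import *
s=robot.sense();print(s['t'],s['ee_pos'],s['width'],s['grip_force'],s['contact_force'])
c=cap('scene','g.png');P=pts(c);h=P[...,2];hs=cv2.cvtColor(c['pixels'],cv2.COLOR_RGB2HSV)
x,y=s['ee_pos'][:2]
near=(abs(P[...,0]-x)<.06)&(abs(P[...,1]-y)<.06)
m=(hs[...,0]<16)&(hs[...,1]>200)&(h<.12)&near
q=P[m];print(len(q),np.percentile(q,[2,50,98],axis=0).round(4))
print('z hist',np.histogram(q[:,2],np.arange(0,.12,.004))[0])
k=hs[near&(h<.02)];print('floor hsv',np.median(k,axis=0) if len(k) else '')
d=P[(hs[...,2]<75)&near&(hs[...,1]<190)&(h>.02)&(abs(P[...,0]-x)<.025)];print('dark low z',np.percentile(d[:,2],[1,3,5]).round(4))
E
python3 g.py
```

```text
29.875 [0.40084131 0.30532761 0.02883982] 0.04002924552038781 14.999885112047195 [ 0.3921748  -0.16226812 -0.47273495]
131 [[0.4093 0.2828 0.0571]
 [0.4301 0.2995 0.0815]
 [0.4429 0.3235 0.0891]]
z hist [ 0  0  0  0  0  0  0  0  0  0  0  0  1  0  4 10 11  7 10 13 37 32  6  0
  0  0  0  0  0]
floor hsv [ 16. 138. 101.]
dark low z [0.0675 0.0829 0.0975]
```

Call:
step_arm(
  targets=[
    [[0, 0, 0.08, 0, 0, 0, -1], [0, 0, 0.15, 0, 0, 0, -1], [0, 0, 0.18, 0, 0, 0, -1], [0, 0, 0.19, 0, 0, 0, -1], [0, 0, 0.19, 0, 0, 0, -1]],
  ],
)

```text
t: 30.55
ee_pos: [0.4, 0.3054, -0.01]
ee_rot: [-3.141, -0.0, 0.064]
contact_force: [0.4, 0.0, -1.0]
width: 0.04
grip_force: 15.0
```

Call:
step_arm(
  targets=[
    [[0, 0, 0.01, 0, 0, 0, -1], [0, 0, 0.01, 0, 0, 0, -1]],
  ],
)

```text
t: 30.8
ee_pos: [0.3998, 0.3053, -0.0121]
ee_rot: [3.142, -0.0, 0.064]
contact_force: [-0.5, 0.2, -0.6]
width: 0.0393
grip_force: 15.0
```

```bash
python3 g.py
```

```text
30.8 [ 0.39976553  0.30527483 -0.01210868] 0.039251637311574356 14.999906569719315 [-0.51765008  0.15938199 -0.56532766]
125 [[0.4099 0.2823 0.0147]
 [0.4299 0.3006 0.0414]
 [0.442  0.323  0.0486]]
z hist [ 0  0  1  4  7  7 10  5 10 10 31 36  2  0  0  0  0  0  0  0  0  0  0  0
  1  1  0  0  0]
floor hsv [ 16. 137. 132.]
dark low z [0.0271 0.0451 0.0596]
```

Bar bottom is ~1 mm above the tray floor; one more small step, then release and rise.

Call:
step_arm(
  targets=[
    [[0, 0, 0.005, 0, 0, 0, -1], [0, 0, 0.005, 0, 0, 0, -1], [0, 0, 0.005, 0, 0, 0, 0.4], [0, 0, 0.005, 0, 0, 0, 0.4], [0, 0, 0.005, 0, 0, 0, 0.4], [0, 0, 0.005, 0, 0, 0, 0.4], [0, 0, -0.2, 0, 0, 0, 0.4], [0, 0, -0.45, 0, 0, 0, 0.4], [0, 0, -0.7, 0, 0, 0, 0.4], [0, 0, -0.8, 0, 0, 0, 0.4], [0, 0, -0.8, 0, 0, 0, 0.4], [0, 0, -0.8, 0, 0, 0, 0.4]],
  ],
)

```text
t: 32.35
ee_pos: [0.3989, 0.3047, 0.1466]
ee_rot: [3.14, 0.002, 0.064]
contact_force: [0.7, -0.8, 0.2]
width: 0.0638
grip_force: 0.0
```

Call:
step_arm(
  targets=[
    [[0, 0.2, 0, 0, 0, 0, 0.4], [-0.1, 0.5, 0, 0, 0, 0, 0.4], [-0.1, 0.8, 0, 0, 0, 0, 0.4], [-0.1, 0.8, 0, 0, 0, 0, 0.4], [-0.1, 0.8, 0, 0, 0, 0, 0.4], [-0.1, 0.8, 0, 0, 0, 0, 0.4]],
  ],
)

```text
t: 33.1
ee_pos: [0.3899, 0.1454, 0.1473]
ee_rot: [3.142, 0.001, 0.065]
contact_force: [0.1, -0.2, 1.1]
width: 0.0637
grip_force: 0.0
```

```bash
python3 - <<'E'
from h import *
for n in('scene','top'):
    c=cap(n,n+'12.png');P=pts(c);print(n);h=P[...,2];hs=cv2.cvtColor(c['pixels'],cv2.COLOR_RGB2HSV)
    m=(hs[...,0]<16)&(hs[...,1]>200)&(h<.12)&(h>.034)&(abs(P[...,0]-.4)<.09)&(abs(P[...,1]-.306)<.09)
    q=P[m]
    if len(q): 
        r=cv2.minAreaRect((q[:,:2]*1000).astype(np.float32));print(len(q),np.percentile(q,[3,50,97],axis=0).round(4),r)
s=robot.sense();print(s['t'],s['ee_pos'],s['contact_force'])
E
```

```text
scene
53 [[0.3692 0.2797 0.0345]
 [0.4124 0.284  0.0393]
 [0.4413 0.3078 0.0466]] ((410.8953552246094, 285.45660400390625), (80.08565521240234, 35.62956237792969), 27.933399200439453)
top
33.2 [0.38990563 0.14541675 0.14750197] [-0.24691951  1.35637784 -0.72917436]
```

Call:
step_arm(
  targets=[
    [[0, 0.25, 0, 0, 0, 0, 0.4], [0, 0.55, 0, 0, 0, 0, 0.4], [0, 0.85, 0, 0, 0, 0, 0.4], [0, 1, 0, 0, 0, 0, 0.4], [0, 1, 0, 0, 0, 0, 0.4], [0, 1, 0, 0, 0, 0, 0.4]],
  ],
)

```text
t: 33.95
ee_pos: [0.4027, -0.0542, 0.1477]
ee_rot: [-3.141, 0.0, 0.065]
contact_force: [0.6, 0.5, 0.9]
width: 0.0637
grip_force: 0.0
```

```bash
python3 - <<'E'
from h import *
for n in('scene','top'):
    c=cap(n,n+'13.png');P=pts(c);print(n);h=P[...,2];hs=cv2.cvtColor(c['pixels'],cv2.COLOR_RGB2HSV)
    m=(hs[...,0]<16)&(hs[...,1]>190)&(h<.12)&(abs(P[...,0]-.4)<.09)&(abs(P[...,1]-.306)<.09)
    q=P[m];print('all',len(q),np.histogram(q[:,2],np.arange(0,.07,.005))[0])
    q=q[q[:,2]>.037]
    if len(q)>5: 
        A=np.c_[q[:,:2],np.ones(len(q))];co=np.linalg.lstsq(A,q[:,2],rcond=None)[0]
        r=cv2.minAreaRect((q[:,:2]*1000).astype(np.float32));print(len(q),q.mean(0),np.percentile(q[:,2],[5,50,95]),np.round(r[0]+r[1],1),r[2],'slope',co[:2].round(3))
s=robot.sense();print(s['t'],s['ee_pos'],s['contact_force'])
E
```

```text
scene
all 147 [ 0  1 10 28 21 19 24 25 19  0  0  0  0  0]
35 [0.41194785 0.28803804 0.04022762] [0.03725984 0.04025951 0.04308884] [401.8 297.4  78.   37.8] 4.980876445770264 slope [-0.037  0.023]
top
all 47 [ 0  0  1  2  0  4  2  7 18 13  0  0  0  0]
36 [0.40604932 0.29285287 0.04384056] [0.03949013 0.04407149 0.04758439] [395.7 297.   72.1  29.6] 3.447444438934326 slope [0.029 0.002]
34.05 [ 0.4026981  -0.05394077  0.14775403] [ 0.28102345  0.09028973 -0.09526682]
```

```bash
python3 -c "
from rig import robot
print(robot.close_job())"
```

```text
the job is handed in; nothing more can be done
None
```

The bar outweighed the brass (its pan sank to the lower stop), so I laid it in the wooden tray, where the last depth readings had it flat and about 1 cm from the middle, and handed the job in at 34 s of 69; no verdict came back, and the bar took extra grasp attempts because the reported TCP height read about 28 mm too low after the weighing.

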